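# Load a solder reel on its bench stand and push the axle home

### The job

Load the solder reel stand: take the large reel out of the reel tray and set it down, without dropping it, on its rim between the stand's two uprights so that its bore lines up with their holes. Let go of it, then push the axle, which is waiting in the sleeve of one upright, through the reel and the other upright until its knob is fully home against the sleeve. Leave the small reel, the tools and everything else on the mat where they are.

Things in the scene. Friction and masses are not known exactly. Their poses are not given: they have to be found in the camera images.
- stand: Solder reel stand, fixed: dark base 125 x 150 x 10 mm with two aluminium ears, 40 mm wide, 8 mm thick, tops 62 mm up. Origin on its underside, under the middle of the gap between the ears; z up, y along the axle holes, whose line is 46.5 mm above the origin. Ears' inner faces at y = -28 and +28 mm. A wire guide post 38 mm tall stands at x = -68 mm.
- stand_seat (a point): Where the large reel's centre belongs before the axle goes in: mid-way between the ears, 42 mm above the stand's underside (30 mm above a flat seat strip), 4.5 mm below the axle line; the axle's tapered nose lifts the reel slightly, under 2 mm, on entering. Rails 6 mm high along y at x = -19 and +19 mm stop a standing reel from rolling. Axes as the stand.
- stand_sleeve (a point): Centre of the outer mouth of the brass sleeve (22 mm outside, 11 mm inside) that runs out 50 mm from the inner face of the -y ear; on the axle line, 78 mm from the stand's middle. The axle sits in it and is pushed from here towards the stand's +y. The knob's inner face meets this rim when the axle is home. Axes as the stand.
- stand_far_hole (a point): Centre of the 13 mm hole in the +y ear, on that ear's inner face (y = +28 mm in the stand), on the axle line. Axes as the stand.
- reel_center (a point): Centre of the large solder reel: 60 mm across, 46 mm wide, through bore 16 mm, 0.25 to 0.45 kg, black flanges, bright metal winding. It stands on its rim in the reel tray, centre 30 mm above the tray's floor; its level axis is its y, along the tray's y. Hold it by its rim from above, the fingers closing across the diameter, square to its axis.
- axle_knob (a point): Centre of the axle's knob, 24 mm across, 10 mm thick plus a low dome (outer end at y = -7.5 mm, inner face at +5 mm). The axle is a loose polished 10 mm steel rod, 0.1 kg; its y runs from the knob to the nose, 133 mm from this point. It starts about 85 mm short of home, nose in the sleeve, slides with a few N; its loose fit lets the knob droop 3 mm. Home: this point is 5 mm outside stand_sleeve.
- axle_nose (a point): Tip of the axle's nose, which tapers from 10 to 4 mm over its last 12 mm. Hidden in the sleeve at the start; with the axle home it shows 14 mm beyond the far ear's outer face.
- reel_tray: Shallow grey reel tray, fixed, 60 x 150 mm, origin on its underside at the middle, y along its length. Floor 4 mm above the origin; lips along y (inner faces at x = -21.5 and +21.5 mm) and end walls reach 12 mm above the origin. The large and the small reel stand in it about 37 mm either side of the middle along y, in either order.
- small_reel_center (a point): Centre of the small reel, 44 mm across and 30 mm wide, standing on its rim in the same tray. To be left alone.
- flux_bottle: Small amber bottle with a black cap, 29 mm across, 66 mm tall, standing on the mat behind the stand. Origin at its foot. To be left alone.
- cutters: Side cutters, about 120 mm long, 12 mm high, lying on the mat between the robot and the stand. Origin at the middle, underneath, x towards the jaws. To be left alone.
- tweezers: Steel tweezers, 125 mm long, 8 mm high, lying flat. Origin near the middle, underneath. To be left alone.
- circuit_board: Circuit board, 100 x 70 mm, tallest parts 14 mm, lying on the mat. Origin underneath the middle. To be left alone.
- solder_sucker: Aluminium desoldering pump, 160 mm long, 20 mm thick, lying on the mat behind the stand. Origin underneath near the middle, x along it. To be left alone.
- screwdriver: Screwdriver with a black handle, 160 mm long, 26 mm thick, lying on the mat. Origin underneath the middle, x along it. To be left alone.

How it is judged:
By the outcome, as a careful person would: the job done as asked, in the order asked, and still so for the second after the job is handed in, with the robot touching nothing.
It also fails if it takes over 48 s, if anything falls off the work surface, if the arm or the gripper's body presses on something with over 40 N, if the wrist force passes 120 N, or if a joint passes its speed limit or range.

### The arm

A 6-joint arm with a two-finger parallel gripper is mounted at the origin on the work surface. World frame = base frame: x ahead of the robot, y to its left, z up, the work surface at z = 0. Lengths are in m, angles in degrees, forces in N, time in s.
With the tool pointing down it reaches from about 0.3 to 0.875 m from the base axis. Payload 4.2 kg.
Tool frame: the origin (TCP) lies at the very end of the fingers, on their centre line; the grasp point (between the pads) lies 19 mm behind it (robot.grip_depth is the distance from the TCP to the grasp point, in m); z points along the fingers, y is the line along which they close (so a half turn about z gives the same grasp; the last joint's range is limited). The gripper opens to 85 mm and grips with 20 to 120 N. Pads are 22 mm wide; open, the fingers measure 114 mm over their backs; the gripper's body (76 mm by 85 mm) begins 54 mm behind the grasp point. The pads swing forward as they close: fully open they stand 13 mm farther back than shut.
Start: joints at [62.968, 18.312, 89.639, -0, 72.044, -1.146], TCP at [0.251, 0.517, 0.231] pointing down, gripper open.
Joint ranges: [-177.97, 177.97], [-48.28, 115.42], [12.27, 149.76], [-77.06, 257.06], [2.81, 150.46], [-146.56, 146.56]. Speed limits (degrees/s): [147.25, 147.25, 180, 180, 180, 180].

### API

Orientations are given as [roll, pitch, yaw] about the fixed x, y, z axes, in that order (R = Rz(yaw) Ry(pitch) Rx(roll)).
In Python, from station import sense, capture, camera_params, robot gives the robot as it stands.
- The arm moves only by the tool drive_tool, never from a script. Its argument "moves" is a list of rows, each an object with "fingers": the opening, from -1 (shut) to 1 (fully open), so that 0 is half open; "xyz": the shift along the tool's x, y, z scaled (see below), a list of three; "spin": the turn about the tool's z scaled (see below). In form: [{"fingers": fingers, "xyz": [x, y, z], "spin": spin}, ...]. A call has 1 to 10 rows; each row shifts and turns the commanded pose from where the row before left it, along the tool's axes as they then stand; what a row does not reach is not made up. The controller multiplies each number of a shift by 3 cm and each number of a turn by 45 degrees. A row lasts 1/12 s, in which the tool goes at most 41.7 mm and 7.16 degrees, less where a joint would pass 70% of its speed; a pose out of reach is approached as far as the arm can. A call with a number of a shift or a turn outside -1 to 1 is refused whole. A call with a gripper value outside its range is refused whole. The fingers move at their own pace and stop on an object; "force" is the grip in N (left out, the last holds). Time passes only in rows, so rows that do not move let the fingers close. It gives the time, the measured TCP pose, the force, the opening and the grip force at its end, in the units of the state.
- sense(): the state, without advancing time (a new reading comes with each control period).
- capture(name): name is "scene" or "top"; returns the picture (420x560x3 uint8, red, green, blue); there is no depth.
- camera_params(name): a dict with "mtx" (3x3 intrinsics, pixels), "world_to_cam" (4x4, takes a point from world to camera coordinates). Camera axes: x right, y up, looking along -z (the intrinsics and any distortion apply to the point x, -y, -z); pixel columns grow to the right and rows downward; lengths in m; the calibration is good to about 2 mm. A picture is of the moment at which its call begins. camera_params takes no time and is no camera call.
- robot.close_job(): hands the job in; it is judged then, once.
The state is a dict: "time": time; "joint_pos": joint angles; "joint_velocities": joint speeds; "joint_torque": joint torques, N m; "ee_pos": TCP position; "tcp_rot": TCP orientation; "wrist_force": force on the tool from outside, world axes, zero at the start; "moment": the same for the moment, N m; "gripper_width": finger opening in m; "grasp_force": force on a finger pad.
Only numpy, scipy, OpenCV 4.12 (cv2) and the standard library are available. Lean on these libraries where they do the work, as an engineer would, in place of code of your own. Each camera call takes 0.05 s, during which the arm holds its last target. There are 200 camera calls.

## Working session

There is one attempt and no reset: what is moved stays moved. The work goes in short steps, Python scripts to look and compute and a tool call to move; the robot and the scene stay as the last step left them, time stands still between calls to the robot, and variables do not carry over. Pictures are saved under pics/ and viewed, at most 10 in all, crops included, and the job is handed in when it is done.

Besides the shell and the picture viewer there is one more tool, called as name(argument=value, ...) on one line, values as JSON. drive_tool: Moves the arm, as the interface text tells. Its arguments: {"type":"object","properties":{"moves":{"type":"array"},"force":{"type":"number"}},"required":["moves"]}

```bash
mkdir -p pics; cat > h.py <<'E'
import numpy as np, cv2
from station import sense, capture, camera_params, robot
def save(n,f):
    im=capture(n); cv2.imwrite(f,im[:,:,::-1]); return im
def ray(n,u,v):
    p=camera_params(n); M=np.array(p['mtx']); T=np.array(p['world_to_cam'])
    d=np.linalg.inv(M)@[u,v,1]; d=np.array([d[0],-d[1],-d[2]])
    R=T[:3,:3]; return -R.T@T[:3,3], R.T@d
def onz(n,u,v,z):
    o,d=ray(n,u,v); return o+d*(z-o[2])/d[2]
def proj(n,P):
    p=camera_params(n); M=np.array(p['mtx']); T=np.array(p['world_to_cam'])
    c=T[:3,:3]@np.array(P)+T[:3,3]; q=M@[c[0],-c[1],-c[2]]; return q[:2]/q[2]
E
python3 - <<'E'
from h import *
for n in('scene','top'):
    save(n,f'pics/{n}0.png'); p=camera_params(n); print(n,{k:np.round(v,3).tolist() if not isinstance(v,str) else v for k,v in p.items()}); print(ray(n,280,210))
print(sense())
E
```

```text
scene {'mtx': [[539.888, 0.0, 275.219], [0.0, 539.888, 218.573], [0.0, 0.0, 1.0]], 'world_to_cam': [[-0.864, 0.504, -0.001, 0.483], [-0.312, -0.532, 0.787, 0.125], [0.396, 0.68, 0.617, -1.503], [0.0, 0.0, 0.0, 1.0]]}
(array([1.0516429 , 0.84523123, 0.82911872]), array([-0.40879144, -0.6841329 , -0.60430316]))
top {'mtx': [[381.841, 0.0, 282.682], [0.0, 381.841, 212.601], [0.0, 0.0, 1.0]], 'world_to_cam': [[-0.027, -0.999, -0.028, 0.026], [0.994, -0.03, 0.11, -0.563], [-0.11, -0.025, 0.994, -0.861], [0.0, 0.0, 0.0, 1.0]]}
(array([ 0.46465733, -0.0123156 ,  0.91824159]), array([ 0.11722572,  0.03140872, -0.99265671]))
{'time': 0.1, 'joint_pos': array([ 6.29673581e+01,  1.83495040e+01,  8.96999479e+01,  7.96018471e-04,
        7.20469171e+01, -1.14645482e+00]), 'joint_velocities': array([ 0.00822694, -0.05009595, -0.23673842,  0.0937076 , -0.0143061 ,
       -0.05605471]), 'joint_torque': array([-1.24687544e-03, -4.16403472e+01, -2.34704340e+01, -1.04236087e-04,
        4.79567796e-03, -7.44273507e-06]), 'ee_pos': array([0.25083544, 0.5169116 , 0.23054746]), 'tcp_rot': array([-1.79903665e+02, -2.68485116e-03,  1.54113565e+02]), 'wrist_force': array([ 0.75326459, -0.23304896, -0.46722744]), 'moment': array([ 0.00613269, -0.0267828 ,  0.05112822]), 'grasp_force': 0.0, 'gripper_width': 0.08537600946737525}
```

View pics/scene0.png

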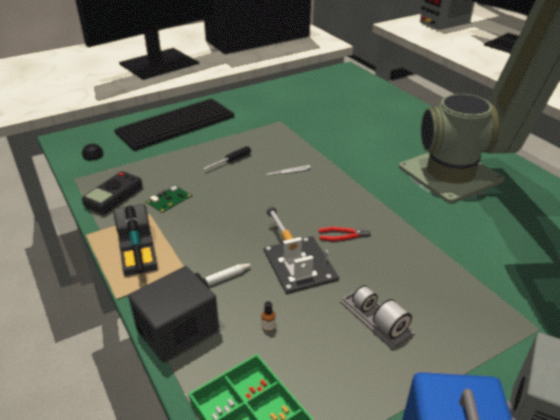

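View pics/top0.png

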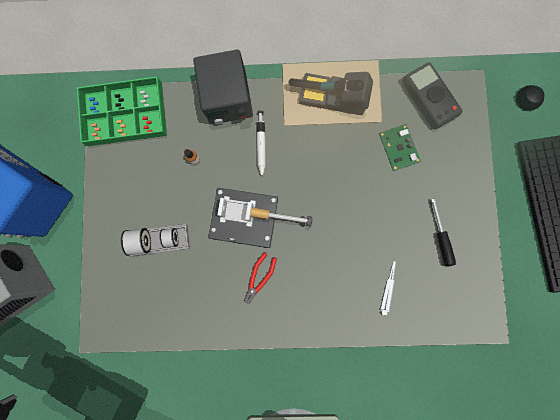

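The large reel is near top px (137,241), the stand near (243,217) and the knob near (307,221). I'll zoom in.

```bash
python3 - <<'E'
import cv2,numpy as np
t=cv2.imread('pics/top0.png');s=cv2.imread('pics/scene0.png')
a=cv2.resize(t[180:255,115:315],None,fx=4,fy=4,interpolation=cv2.INTER_CUBIC)
b=cv2.resize(s[200:350,255:420],None,fx=2,fy=2,interpolation=cv2.INTER_CUBIC)
c=np.zeros((600,800,3),np.uint8);c[:300]=a;c[300:,:330]=b
c[300:,340:780]=cv2.resize(s[230:290,262:350],None,fx=5,fy=5,interpolation=cv2.INTER_CUBIC)
cv2.imwrite('pics/z0.png',c)
E
```

```text
(no output)
```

View pics/z0.png

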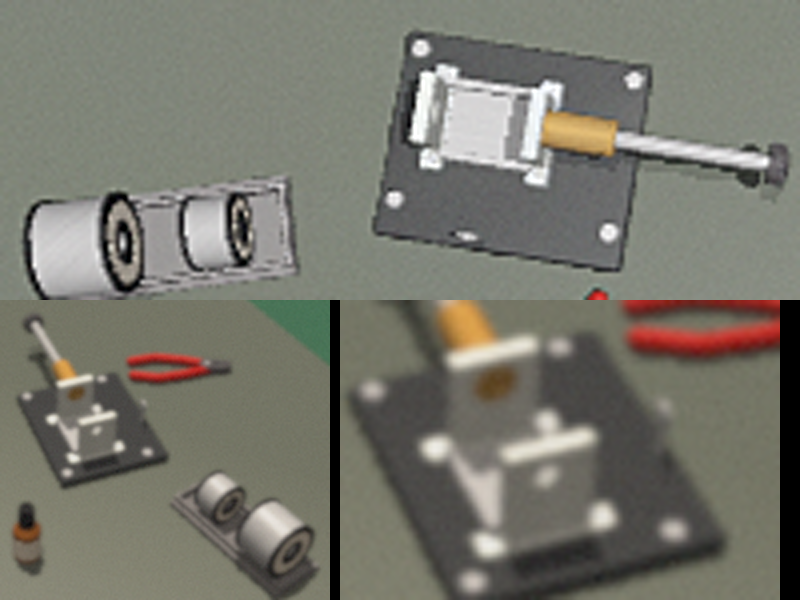

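```bash
cat >> h.py <<'E'
def avg(n,k=6): return np.mean([capture(n).astype(float) for _ in range(k)],0)
E
python3 - <<'E'
from h import *
T=avg('top');S=avg('scene');np.save('T.npy',T);np.save('S.npy',S)
g=T.mean(2)
m=((g<88)).astype(np.uint8); m[:180]=0;m[:, :205]=0;m[:,285:]=0;m[255:]=0
m=cv2.morphologyEx(m,cv2.MORPH_CLOSE,np.ones((3,3)))
c=max(cv2.findContours(m,0,2)[0],key=cv2.contourArea)
b=cv2.boxPoints(cv2.minAreaRect(c));print('base',cv2.minAreaRect(c))
print('base corners at z=.010',np.round([onz('top',u,v,.010) for u,v in b],4).tolist())
def comps(I,x0,y0,x1,y1,th,name,inv=False):
    G=I.mean(2)[y0:y1,x0:x1]; M=((G<th) if inv else (G>th)).astype(np.uint8)
    n,l,st,ce=cv2.connectedComponentsWithStats(M)
    for i in range(1,n):
        if st[i,4]>5:
            ys,xs=np.nonzero(l==i); w=np.abs(G[ys,xs]-th); r=cv2.minAreaRect(np.c_[xs,ys].astype(np.float32))
            print(name,st[i,4],np.round([np.average(xs,weights=w)+x0,np.average(ys,weights=w)+y0],2),np.round(r[1],1),round(r[2],1))
for th in (190,215,235): comps(T,210,190,262,235,th,f'top white{th}')
for th in (170,190,210): comps(S,275,230,325,290,th,f'scene white{th}')
for n,I in(('T',T),('S',S)):
    pass
np.set_printoptions(linewidth=250)
print(T.mean(2)[226:256,135:153].astype(int))
print(S.mean(2)[305:345,380:415].astype(int))
E
```

```text
base ((230.29080200195312, 207.70277404785156), (34.568084716796875, 36.752681732177734), 9.865806579589844)
base corners at z=.010 [[0.546, 0.185, 0.01], [0.6336, 0.1691, 0.01], [0.6164, 0.0866, 0.01], [0.5294, 0.1032, 0.01]]
top white190 11 [219.69 191.58] [2.8 2.8] 45.0
top white190 523 [234.82 209.94] [35.1 25.6] 9.0
top white190 10 [213.06 229.02] [3. 2.] 90.0
top white215 11 [219.81 191.65] [2.8 2.8] 45.0
top white215 89 [223.28 204.62] [14.4 29.5] 64.4
top white215 70 [249.07 208.4 ] [ 6.5 19.2] 14.0
top white215 114 [231.22 217.48] [26. 18.] 0.0
top white215 6 [227.17 204.81] [2. 1.] 90.0
top white215 7 [226.45 210.  ] [1.6 3.5] 18.4
top white215 17 [248.69 223.9 ] [3. 4.] 90.0
top white215 9 [213.21 229.01] [2. 2.] 90.0
top white235 47 [220.05 206.62] [ 2.6 16.4] 9.5
top white235 58 [249.52 207.44] [ 6.2 18.1] 9.5
top white235 6 [222.18 220.61] [4.  0.9] 26.6
top white235 6 [248.41 224.59] [3.6 1.1] 33.7
scene white170 60 [291.79 239.91] [ 3.6 16.5] 76.0
scene white170 73 [303.05 257.96] [ 7.3 18.2] 76.0
scene white170 17 [280.8 259.1] [3. 4.] 90.0
scene white170 46 [290.39 
[... 2394 characters left out ...]
 181 186 193  88   7  35 156 158 155 134  47  22 105 126]
 [176 176 174 173 172 174 182 126  42  11  59 127 105  47  16 170 173 167]
 [168 166 165 163 162 161 164 169  73  12  16  34  26   5  30  75 110 112]
 [155 152 149 149 144 141 140 141 113  41   5   9   3  69 138 140 134 158]
 [127 120 117 120 115 110 118 133 141 146 122  83 112 123 103  96 120 111]
 [133 136 139 138 137 118 114 100  97  77  69  90 109 111 108 106 106 105]
 [ 93  96  75  49 103 108 106 107 106 125 130 130 130 129 128 128 125 127]]
[[ 93 113 153 ... 114 114 114]
 [101 139 179 ... 113 114 113]
 [131 164 187 ... 115 113 114]
 ...
 [119 114 101 ... 120 120 119]
 [122 120 114 ... 120 120 120]
 [122 122 120 ... 121 119 120]]
```

```bash
python3 - <<'E'
from h import *
T=np.load('T.npy').mean(2);S=np.load('S.npy').mean(2)
def cen(G,u,v,r=3,dark=False):
    for _ in range(4):
        x0,y0=int(round(u)),int(round(v)); W=G[y0-r:y0+r+1,x0-r:x0+r+1]
        w=np.clip((np.median(W)+0.4*(W.max()-np.median(W)))*-1+W,0,None) if not dark else np.clip(np.median(W)-30-W,0,None)
        yy,xx=np.mgrid[-r:r+1,-r:r+1]; u,v=x0+(w*xx).sum()/w.sum(),y0+(w*yy).sum()/w.sum()
    return u,v
tp=[cen(T,115+a/4-.4,180+b/4-.4) for a,b in((420,48),(634,80),(608,232),(394,199))]
sp=[cen(S,262+(a-340)/5-.4,230+(b-300)/5-.4) for a,b in((672,530),(472,580),(372,390),(560,347))]
print(np.round(tp,2).tolist(),np.round(sp,2).tolist())
for n,q in(('top',tp),('scene',sp)):
    P=np.array([onz(n,*p,.011) for p in q])[:,:2];print(n,np.round(P,4).tolist(),P.mean(0))
    d=[np.linalg.norm(P[i]-P[i-1]) for i in range(4)];print(np.round(d,4))
    e=[P[(i+1)%4]-P[i] for i in range(4)];print([round(np.degrees(np.arctan2(x[1],x[0])),1) for x in e])
for n,q in(('top',[(220.05,206.62),(249.5,207.44)]),('scene',[(303.2,258.2),(291.6,240)])):
    print(n,'ears',[np.round(onz(n,*p,.062),4).tolist() for p in q])
# crops for reel/tray/knob
a=cv2.resize(T[215:260,112:192],None,fx=8,fy=8,interpolation=cv2.INTER_CUBIC)[:,:400]
a=cv2.resize(T[215:260,112:192],(640,360),interpolation=cv2.INTER_CUBIC)
b=cv2.resize(S[280:350,335:415],(274,240),interpolation=cv2.INTER_CUBIC)
S4=cv2.resize(S[285:349,336:418],(492,384)) 
np.savez('c.npz')
c=np.zeros((600,800),np.float32);c[:320,:560]=cv2.resize(T[218:258,118:188],(560,320),interpolation=cv2.INTER_CUBIC)
c[:240,560:]=cv2.resize(T[205:237,286:318],(240,240),interpolation=cv2.INTER_CUBIC)
c[324:600,:320]=cv2.resize(S[281:350,338:418],(320,276),interpolation=cv2.INTER_CUBIC)
c[324:600,330:560]=cv2.resize(S[200:246,262:300.__int__()],(190,230),interpolation=cv2.INTER_CUBIC)[0:1].mean()*0
c[324:554,330:520]=cv2.resize(S[200:246,262:300],(190,230),interpolation=cv2.INTER_CUBIC)
cv2.imwrite('pics/z1.png',np.clip(c,0,255))
E
```

```text
File "<stdin>", line 27
    c[324:600,330:560]=cv2.resize(S[200:246,262:300.__int__()],(190,230),interpolation=cv2.INTER_CUBIC)[0:1].mean()*0
                                                   ^
SyntaxError: invalid decimal literal
```

```bash
cat >> h.py <<'E'
def cen(G,u,v,r=3):
    for _ in range(4):
        x0,y0=int(round(u)),int(round(v)); W=G[y0-r:y0+r+1,x0-r:x0+r+1]
        m=np.median(W); w=np.clip(W-m-0.4*(W.max()-m),0,None)
        yy,xx=np.mgrid[-r:r+1,-r:r+1]; u,v=x0+(w*xx).sum()/w.sum(),y0+(w*yy).sum()/w.sum()
    return u,v
def crop(G,x0,y0,x1,y1,s): return cv2.resize(G[y0:y1,x0:x1],((x1-x0)*s,(y1-y0)*s),interpolation=cv2.INTER_CUBIC)
E
python3 - <<'E'
from h import *
T=np.load('T.npy').mean(2);S=np.load('S.npy').mean(2)
tp=[cen(T,115+a/4-.4,180+b/4-.4) for a,b in((420,48),(634,80),(608,232),(394,199))]
sp=[cen(S,262+(a-340)/5-.4,230+(b-300)/5-.4) for a,b in((672,530),(472,580),(372,390),(560,347))]
print(np.round(tp,2).tolist(),np.round(sp,2).tolist())
for n,q in(('top',tp),('scene',sp)):
    P=np.array([onz(n,*p,.011) for p in q])[:,:2];print(n,np.round(P,4).tolist(),P.mean(0))
    print(np.round([np.linalg.norm(P[i]-P[i-1]) for i in range(4)],4))
    e=[P[(i+1)%4]-P[i] for i in range(4)];print([round(np.degrees(np.arctan2(x[1],x[0])),1) for x in e])
for n,q in(('top',[(220.05,206.62),(249.5,207.44)]),('scene',[(303.2,258.2),(291.6,240)])):
    print(n,'ears',[np.round(onz(n,*p,.062),4).tolist() for p in q])
c=np.zeros((600,800),np.float32)
c[:320,:560]=crop(T,118,218,188,258,8)
c[:240,560:]=crop(T,290,206,320,236,8)
c[324:600,:320]=crop(S,338,281,418,350,4)
c[330:560,330:520]=crop(S,262,200,300,246,5)
cv2.imwrite('pics/z1.png',np.clip(c,0,255))
E
```

```text
[[219.7, 191.59], [273.06, 199.66], [266.72, 237.57], [213.13, 229.17]] [[328.32, 275.56], [288.23, 285.91], [267.97, 247.48], [305.33, 238.74]]
top [[0.621, 0.161], [0.5973, 0.0324], [0.5068, 0.0497], [0.5305, 0.1776]] [0.56389774 0.10516385]
[0.092  0.1307 0.0921 0.13  ]
[np.float64(-100.5), np.float64(169.2), np.float64(79.5), np.float64(-10.4)]
scene [[0.5277, 0.1739], [0.619, 0.1568], [0.5948, 0.0277], [0.5039, 0.045]] [0.56134535 0.1008684 ]
[0.1311 0.0928 0.1313 0.0926]
[np.float64(-10.6), np.float64(-100.6), np.float64(169.3), np.float64(79.5)]
top ears [[0.5776, 0.1507, 0.062], [0.5737, 0.0837, 0.062]]
scene ears [[0.5762, 0.146, 0.062], [0.5663, 0.0832, 0.062]][ WARN:0@0.686] global loadsave.cpp:1063 imwrite_ Unsupported depth image for selected encoder is fallbacked to CV_8U.
```

View pics/z1.png

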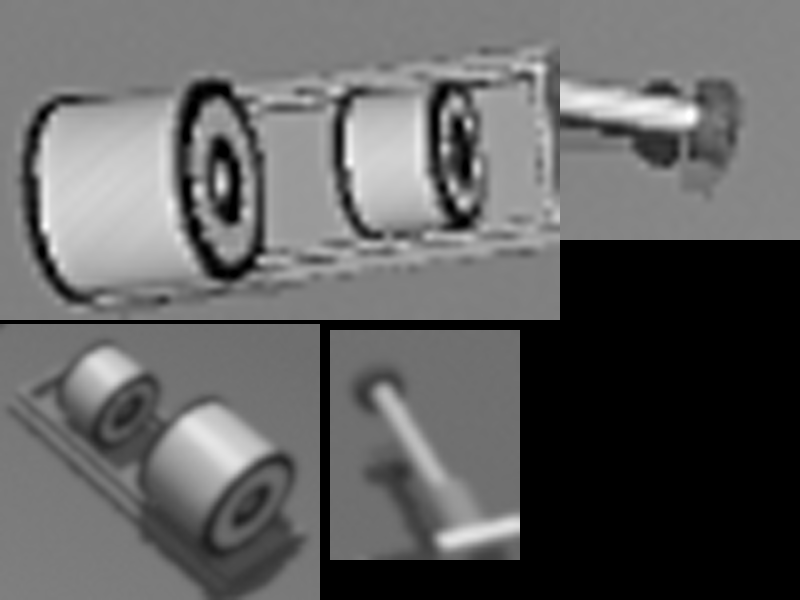

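```bash
python3 - <<'E'
from h import *
T=np.load('T.npy');S=np.load('S.npy')
a=onz('top',145.3,240.06,.034);b=onz('scene',400.1,325.9,.034);print('bores',a,b,(a+b)/2,np.linalg.norm(a-b),np.degrees(np.arctan2(*(b-a)[1::-1])))
# tray long edge lines (top, lip tops z=.012)
P=[onz('top',118+u/8-.44,218+v/8-.44,.012) for u,v in((250,104),(540,50),(265,265),(550,222))]
print(np.round(P,4).tolist(),[np.degrees(np.arctan2(*(P[i]-P[i+1])[1::-1])) for i in(0,2)])
for n,I in(('top',T),('scene',S)):
    h=cv2.cvtColor(I.astype(np.uint8),cv2.COLOR_RGB2HSV)
    m=((h[...,0]>8)&(h[...,0]<28)&(h[...,1]>110)&(h[...,2]>110)).astype(np.uint8)
    x0,y0,x1,y1=(245,200,280,225) if n=='top' else (275,215,300,245)
    k=np.zeros_like(m);k[y0:y1,x0:x1]=m[y0:y1,x0:x1];ys,xs=np.nonzero(k);r=cv2.minAreaRect(np.c_[xs,ys].astype(np.float32))
    print(n,len(xs),r,[np.round(onz(n,u,v,.0465),4).tolist() for u,v in (r[0],(xs.mean(),ys.mean()))])
for n,u,v in(('top',290+(718-560)/8-.44,206+112/8-.44),('scene',262+(378-330)/5-.4,200+(387-330)/5-.4)):
    print('knob',n,onz(n,u,v,.0435))
E
```

```text
bores [0.50796304 0.33216768 0.034     ] [0.50270611 0.37471096 0.034     ] [0.50533458 0.35343932 0.034     ] 0.042866844302841545 97.0441365912389
[[0.5316, 0.3325, 0.012], [0.5453, 0.2449, 0.012], [0.4834, 0.3274, 0.012], [0.4938, 0.2419, 0.012]] [np.float64(98.87815523352714), np.float64(96.9351411427955)]
top 153 ((259.54052734375, 212.7567596435547), (18.083887100219727, 8.548747062683105), 9.462321281433105) [[0.5626, 0.0625, 0.0465], [0.5627, 0.0628, 0.0465]]
scene 84 ((286.4000549316406, 234.80001831054688), (9.838699340820312, 8.9442720413208), 63.43495178222656) [[0.5571, 0.0464, 0.0465], [0.5567, 0.0458, 0.0465]]
knob top [ 0.54381902 -0.05137625  0.0435    ]
knob scene [ 0.54046777 -0.05143108  0.0435    ]
```

drive_tool(moves=[{"fingers": 1,"xyz": [0,0,0],"spin": 0.156},{"fingers": 1,"xyz": [0,0,0],"spin": 0.156},{"fingers": 1,"xyz": [0,0,0],"spin": 0.156},{"fingers": 1,"xyz": [0,0,0],"spin": 0.156},{"fingers": 1,"xyz": [0,0,0],"spin": 0.156},{"fingers": 1,"xyz": [0,0,0],"spin": 0.156},{"fingers": 1,"xyz": [0,0,0],"spin": 0.156},{"fingers": 1,"xyz": [0,0,0],"spin": 0.156}])

```text
time: 1.37
ee_pos: [0.251, 0.5173, 0.2313]
tcp_rot: [180.0, -0.0, 97.6]
wrist_force: [-0.6, 0.8, -0.5]
gripper_width: 0.0853
grasp_force: 0.0
```

drive_tool(moves=[{"fingers": 1,"xyz": [-0.82,0.95,0.33],"spin": 0},{"fingers": 1,"xyz": [-0.82,0.95,0.33],"spin": 0},{"fingers": 1,"xyz": [-0.82,0.95,0.33],"spin": 0},{"fingers": 1,"xyz": [-0.82,0.95,0.33],"spin": 0},{"fingers": 1,"xyz": [-0.82,0.95,0.33],"spin": 0},{"fingers": 1,"xyz": [-0.82,0.95,0.33],"spin": 0},{"fingers": 1,"xyz": [-0.82,0.95,0.33],"spin": 0},{"fingers": 1,"xyz": [-0.82,0.95,0.33],"spin": 0},{"fingers": 1,"xyz": [0,0,0],"spin": 0},{"fingers": 1,"xyz": [0,0,0],"spin": 0}])

```text
time: 2.2
ee_pos: [0.5052, 0.3525, 0.1512]
tcp_rot: [-179.9, 0.0, 97.8]
wrist_force: [0.3, -0.2, 0.1]
gripper_width: 0.0852
grasp_force: 0.0
```

```bash
python3 - <<'E'
from h import *
T=avg('top',3);S=avg('scene',3);s=sense();print(s['ee_pos'],s['tcp_rot'],s['gripper_width'],s['time'])
np.save('T1.npy',T);np.save('S1.npy',S)
for n in('top','scene'): print(n,proj(n,s['ee_pos']))
c=np.zeros((600,800,3),np.float32)
c[:400,:400]=crop(T,90,180,190,280,4); c[:600,400:]=crop(S,320,180,420,330,4)
cv2.imwrite('pics/g1.png',np.clip(c[:,:,::-1],0,255).astype(np.uint8))
E
```

```text
[0.50323996 0.35498424 0.15275824] [ 1.79954817e+02 -3.39214447e-02  9.80574435e+01] 0.08521903015682557 2.5
top [111.54760295 240.48046582]
scene [401.97345281 274.65203393]
```

View pics/g1.png

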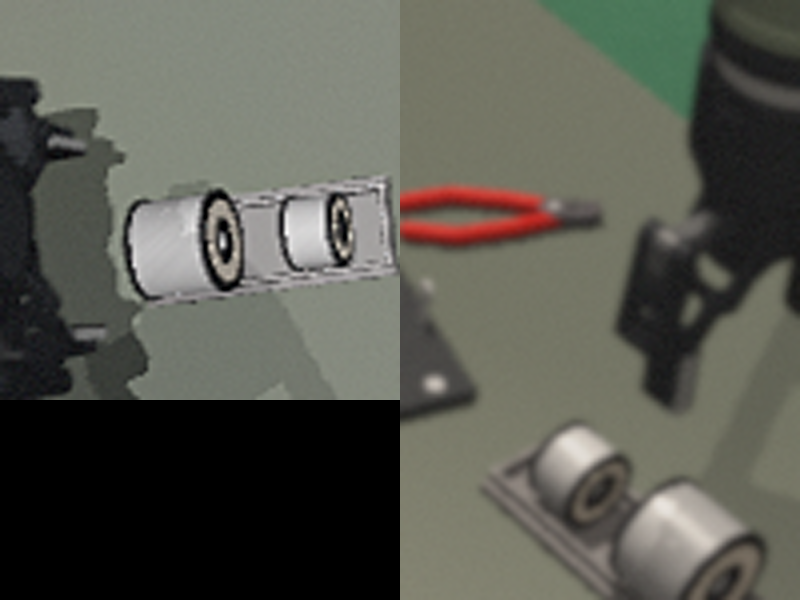

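```bash
python3 - <<'E'
from h import *
c=np.array([.504,.3536,.1518]);a=np.radians(97.95);X=np.array([np.cos(a),np.sin(a),0]);Y=np.array([np.sin(a),-np.cos(a),0])
for z in (.0,.013):
  for s in(1,-1):
    print(z,s,[ (n,np.round(proj(n,c+[0,0,z]+Y*s*w+X*e),1).tolist()) for n in('top','scene') for w in (.0426,.050) for e in(-.011,.011)])
S=np.load('S1.npy')
cv2.imwrite('pics/g2.png',np.clip(crop(S,355,225,455,300,8)[:,:,::-1],0,255).astype(np.uint8))
E
```

```text
0.0 1 [('top', [115.3, 218.6]), ('top', [104.8, 220.4]), ('top', [114.9, 215.0]), ('top', [104.4, 216.8]), ('scene', [380.1, 281.7]), ('scene', [389.4, 288.8]), ('scene', [377.2, 283.6]), ('scene', [386.5, 290.7])]
0.0 -1 [('top', [120.2, 260.1]), ('top', [109.5, 261.9]), ('top', [120.7, 263.7]), ('top', [109.9, 265.5]), ('scene', [412.0, 261.5]), ('scene', [421.4, 267.9]), ('scene', [414.7, 259.8]), ('scene', [424.0, 266.2])]
0.013 1 [('top', [112.3, 218.0]), ('top', [101.6, 219.8]), ('top', [111.9, 214.4]), ('top', [101.2, 216.2]), ('scene', [381.0, 276.4]), ('scene', [390.4, 283.4]), ('scene', [378.1, 278.3]), ('scene', [387.5, 285.3])]
0.013 -1 [('top', [117.3, 260.2]), ('top', [106.4, 262.0]), ('top', [117.7, 263.9]), ('top', [106.8, 265.7]), ('scene', [413.1, 256.2]), ('scene', [422.6, 262.6]), ('scene', [415.8, 254.6]), ('scene', [425.3, 260.9])]
```

View pics/g2.png

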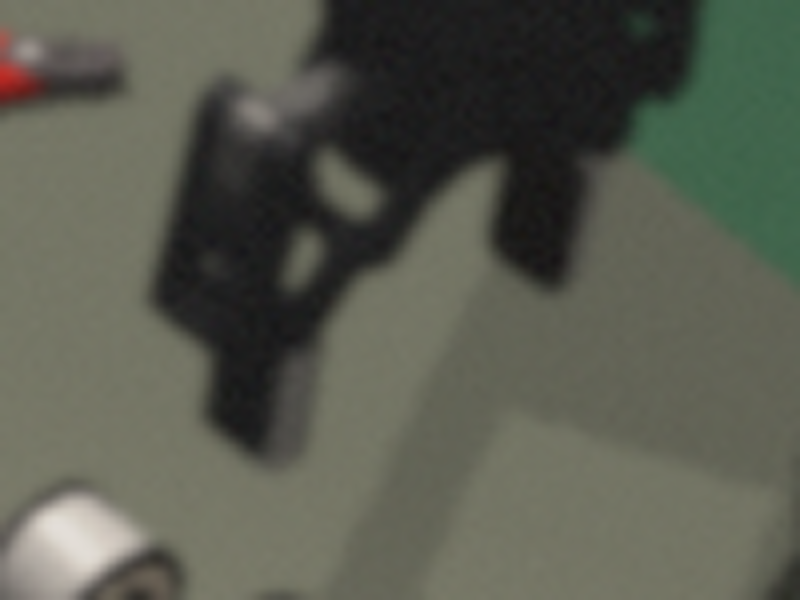

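drive_tool(moves=[{"fingers": 1,"xyz": [0,0.1,0.7],"spin": 0},{"fingers": 1,"xyz": [0,0,0.7],"spin": 0},{"fingers": 1,"xyz": [0,0,0.7],"spin": 0},{"fingers": 1,"xyz": [0,0,0.7],"spin": 0},{"fingers": 1,"xyz": [0,0,0.7],"spin": 0},{"fingers": 1,"xyz": [0,0,0.6],"spin": 0},{"fingers": 1,"xyz": [0,0,0.4],"spin": 0},{"fingers": 1,"xyz": [0,0,0],"spin": 0}])

```text
time: 3.17
ee_pos: [0.5051, 0.354, 0.0149]
tcp_rot: [-179.8, 0.1, 98.0]
wrist_force: [0.6, -0.9, -0.4]
gripper_width: 0.0857
grasp_force: 0.0
```

drive_tool(moves=[{"fingers": 0.5,"xyz": [0,0,0],"spin": 0},{"fingers": 0.4,"xyz": [0,0,0],"spin": 0},{"fingers": 0.3,"xyz": [0,0,0],"spin": 0},{"fingers": 0.2,"xyz": [0,0,0],"spin": 0},{"fingers": 0.1,"xyz": [0,0,0],"spin": 0},{"fingers": 0.1,"xyz": [0,0,0],"spin": 0},{"fingers": 0.1,"xyz": [0,0,0],"spin": 0}], force=40)

```text
time: 3.75
ee_pos: [0.5076, 0.3552, 0.019]
tcp_rot: [179.9, -0.1, 97.9]
wrist_force: [-2.6, 0.3, 6.9]
gripper_width: 0.0587
grasp_force: 43.4
```

drive_tool(moves=[{"fingers": 0.1,"xyz": [0,0,-0.3],"spin": 0},{"fingers": 0.1,"xyz": [0,0,-0.7],"spin": 0},{"fingers": 0.1,"xyz": [0,0,-0.8],"spin": 0},{"fingers": 0.1,"xyz": [0,0,-0.8],"spin": 0},{"fingers": 0.1,"xyz": [0,0,-0.7],"spin": 0},{"fingers": 0.1,"xyz": [0,0,-0.2],"spin": 0},{"fingers": 0.1,"xyz": [0,0,0],"spin": 0.137},{"fingers": 0.1,"xyz": [0,0,0],"spin": 0.137},{"fingers": 0.1,"xyz": [0,0,0],"spin": 0.136}])

```text
time: 4.5
ee_pos: [0.5065, 0.3539, 0.1214]
tcp_rot: [-180.0, 0.1, 79.2]
wrist_force: [-0.6, -0.6, -3.4]
gripper_width: 0.0588
grasp_force: 44.3
```

drive_tool(moves=[{"fingers": 0.1,"xyz": [-0.5,0.26,0],"spin": 0},{"fingers": 0.1,"xyz": [-0.8,0.4,0],"spin": 0},{"fingers": 0.1,"xyz": [-0.9,0.45,0],"spin": 0},{"fingers": 0.1,"xyz": [-0.9,0.45,0],"spin": 0},{"fingers": 0.1,"xyz": [-0.9,0.45,0],"spin": 0},{"fingers": 0.1,"xyz": [-0.9,0.45,0],"spin": 0},{"fingers": 0.1,"xyz": [-0.9,0.44,0],"spin": 0},{"fingers": 0.1,"xyz": [-0.8,0.4,0],"spin": 0},{"fingers": 0.1,"xyz": [-0.77,0.35,0],"spin": 0},{"fingers": 0.1,"xyz": [0,0,0],"spin": 0}])

```text
time: 5.33
ee_pos: [0.5748, 0.1125, 0.1212]
tcp_rot: [-180.0, 0.2, 79.3]
wrist_force: [0.1, -0.8, -3.3]
gripper_width: 0.0592
grasp_force: 44.3
```

```bash
python3 - <<'E'
from h import *
T=avg('top',4);S=avg('scene',4);print(np.mean([sense()['ee_pos'] for _ in range(3)],0),sense()['tcp_rot'],sense()['gripper_width'],sense()['time'])
np.save('T2.npy',T);np.save('S2.npy',S)
c=np.zeros((600,800,3),np.float32)
c[:450,:400]=crop(T,190,160,290,250,5)[:,:400] ; c[:600,400:]=crop(S,250,190,330,310,5)
cv2.imwrite('pics/g3.png',np.clip(c[:,:,::-1],0,255).astype(np.uint8))
E
```

```text
[0.57414336 0.11796578 0.12200705] [-1.79986665e+02 -5.29917362e-03  7.95836522e+01] 0.05907862492033664 5.7333
```

View pics/g3.png

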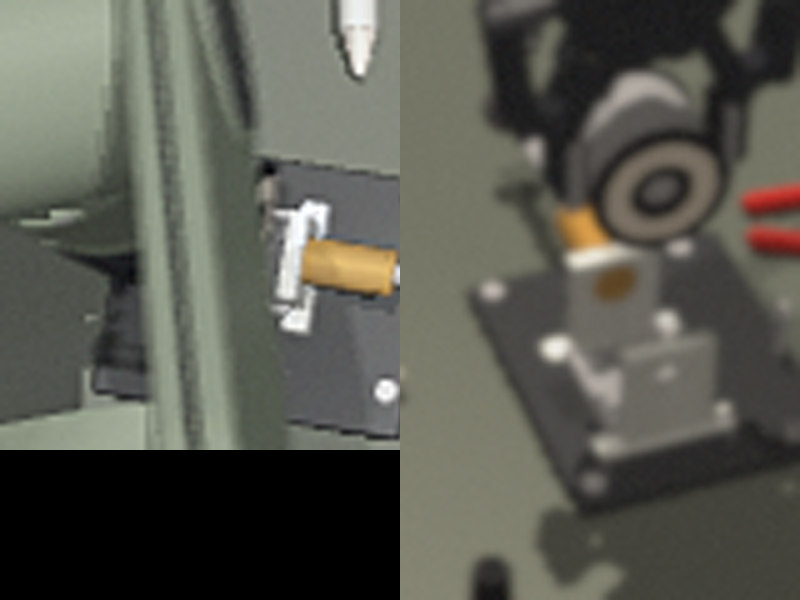

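```bash
python3 - <<'E'
from h import *
a=np.radians(-10.5);X=np.array([np.cos(a),np.sin(a),0]);Y=np.array([-np.sin(a),np.cos(a),0])
f=lambda u,v:(250+(u-400)/5-.4,190+v/5-.4)
r=onz('scene',*f(658,190),.139)-.023*Y
print('reel',r)
for nm,u,v,z,y in(('hole',665,374,.0465,.036),('edge',667,343,.062,.036),('disc',615,283,.0465,-.028)):
    s=onz('scene',*f(u,v),z)-y*Y; d=r-s;print(nm,s,'reel rel',d@X,d@Y)
for z in(.136,.142): print(onz('scene',*f(658,190),z)-.023*Y)
# color patch around hole
S=np.load('S2.npy').mean(2);np.set_printoptions(linewidth=200);print(S[254:282,290:318].astype(int))
E
```

```text
reel [0.57363148 0.11389389 0.139     ]
hole [0.57167604 0.11222511 0.0465    ] reel rel 0.001618584776545353 0.001997183163860539
edge [0.57003813 0.11035399 0.062     ] reel rel 0.0028880845878782196 0.004135459959821279
disc [0.57074979 0.11447172 0.0465    ] reel rel 0.002938740571377823 -4.3003488571884455e-05
[0.57157175 0.11081302 0.136     ]
[0.57569122 0.11697476 0.142     ]
[[102 103 103 101 102 103 104 104 104 108 124 156 186 195 177 140  95  71  63  64  65  64  63  62  62  62  63  61]
 [102 103 102 103 101 103 104 103 103 105 114 138 165 178 170 141 102  78  71  72  75  72  69  64  64  62  60  61]
 [104 102 102 102 102 102 104 103 103 103 106 119 140 155 149 125 100  89  87  90  91  87  78  69  63  61  62  63]
 [105 104 102 101 101 101 101 101  99 102 104 111 127 140 134 121 111 110 107 107 106 101  92  77  66  62  64  62]
 [104 105 100  98 100 102 104 105 108 113 114 119 129 135 134 128 124 123 120 117 114 106  94  81  67  62  60  63]
 [ 98  97  94  97 104 111 115 120 124 126 126 128 130 131 130 126 123 119 115 112 107 104  96  80  67  64  62  62]
 [ 91  87  89  97 109 1
[... 1807 characters left out ...]
  88  63]
 [ 98 106 107 107 105 103 103 101 101 103 103 106 107 110 111 114 113 113 107 106 100  94  88  84  79  75  66  52]
 [130 133 130 126 114 107 103 105 108 108 110 110 112 112 111 108 103  96  89  82  75  68  62  56  53  55  54  48]
 [156 154 148 137 124 113 109 110 112 112 109 107 103  98  91  84  77  69  62  56  49  49  44  43  42  46  47  44]
 [164 156 146 138 127 116 110 107 103  99  91  85  78  69  62  57  51  48  44  45  44  42  42  41  41  45  44  41]
 [138 136 130 121 111 101  91  84  77  71  64  57  53  49  43  44  41  42  41  42  43  43  42  40  40  41  40  41]
 [100 104  98  91  81  71  62  57  53  46  46  44  43  42  42  40  41  41  42  41  42  41  44  41  42  41  43  40]]
```

drive_tool(moves=[{"fingers": 0.1,"xyz": [-0.05,-0.07,0.4],"spin": 0},{"fingers": 0.1,"xyz": [0,0,0.5],"spin": 0},{"fingers": 0.1,"xyz": [0,0,0.4],"spin": 0},{"fingers": 0.1,"xyz": [0,0,0],"spin": 0},{"fingers": 0.1,"xyz": [0,0,0],"spin": 0}])

```text
time: 6.15
ee_pos: [0.5717, 0.1164, 0.0827]
tcp_rot: [-179.9, 0.0, 79.6]
wrist_force: [1.4, -0.2, -3.3]
gripper_width: 0.0587
grasp_force: 44.3
```

```bash
python3 - <<'E'
from h import *
S=avg('scene',5);print(sense()['ee_pos'],sense()['time'])
np.save('S3.npy',S)
cv2.imwrite('pics/g4.png',np.clip(crop(S,265,205,335,290,7)[:,:,::-1],0,255).astype(np.uint8))
E
```

```text
[0.57270513 0.11618131 0.08403435] 6.4
```

View pics/g4.png

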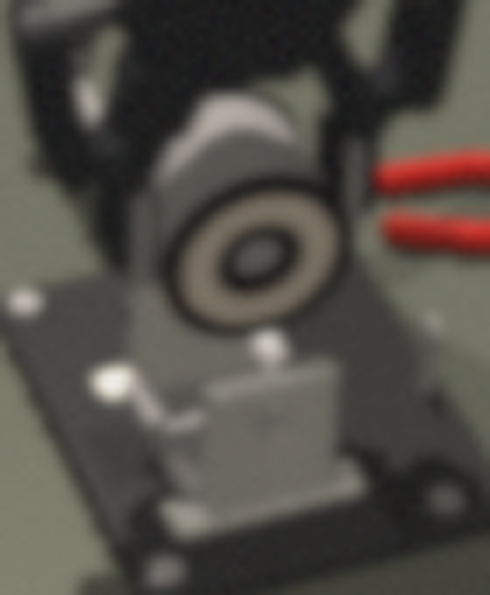

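```bash
python3 - <<'E'
from h import *
a=np.radians(-10.5);X=np.array([np.cos(a),np.sin(a),0]);Y=np.array([-np.sin(a),np.cos(a),0])
f=lambda u,v:(265+u/7-.43,205+v/7-.43)
r=onz('scene',*f(259.5,255),.100)-.023*Y
print('reel',r)
for nm,p,z,y in(('hole',(302.9,264.4),.0465,.036),('edge',f(275.5,380),.062,.036),('edgeorig',(303.2,258.2),.062,.032)):
    s=onz('scene',*p,z)-y*Y; d=r-s;print(nm,s,'reel rel',d@X,d@Y)
E
```

```text
reel [0.56979897 0.1116532  0.1       ]
hole [0.57112707 0.11254635 0.0465    ] reel rel -0.001143100778794419 -0.0011202211940433823
edge [0.56945725 0.11306267 0.062     ] reel rel 0.0005928460291146241 -0.0013235950997550494
edgeorig [0.57040354 0.11449975 0.062     ] reel rel -7.570809897227435e-05 -0.0029090574679332443
```

drive_tool(moves=[{"fingers": 0.1,"xyz": [0.04,0,0.2],"spin": 0},{"fingers": 0.1,"xyz": [0,0,0.3],"spin": 0},{"fingers": 0.1,"xyz": [0,0,0.4],"spin": 0},{"fingers": 0.1,"xyz": [0,0,0.4],"spin": 0},{"fingers": 0.1,"xyz": [0,0,0.3],"spin": 0},{"fingers": 0.1,"xyz": [0,0,0.15],"spin": 0},{"fingers": 0.1,"xyz": [0,0,0.05],"spin": 0},{"fingers": 0.1,"xyz": [0,0,0],"spin": 0}])

```text
time: 7.07
ee_pos: [0.5722, 0.1171, 0.0287]
tcp_rot: [-180.0, 0.0, 79.5]
wrist_force: [-0.1, 0.1, -2.5]
gripper_width: 0.059
grasp_force: 44.3
```

drive_tool(moves=[{"fingers": 0.1,"xyz": [0,0,0.03],"spin": 0},{"fingers": 0.1,"xyz": [0,0,0.03],"spin": 0},{"fingers": 0.1,"xyz": [0,0,0],"spin": 0}])

```text
time: 7.32
ee_pos: [0.5726, 0.1172, 0.0277]
tcp_rot: [180.0, -0.0, 79.5]
wrist_force: [0.1, 1.1, -3.3]
gripper_width: 0.0587
grasp_force: 44.3
```

drive_tool(moves=[{"fingers": 0.1,"xyz": [0,0,0.04],"spin": 0},{"fingers": 0.1,"xyz": [0,0,0.03],"spin": 0},{"fingers": 0.1,"xyz": [0,0,0],"spin": 0}])

```text
time: 7.57
ee_pos: [0.5728, 0.1172, 0.027]
tcp_rot: [179.9, -0.0, 79.5]
wrist_force: [-1.2, -1.0, 7.4]
gripper_width: 0.059
grasp_force: 45.2
```

```bash
python3 - <<'E'
from h import *
S=avg('scene',3);s=sense();print(s['ee_pos'],s['wrist_force'],s['moment'],s['time'])
E
```

```text
[0.57273122 0.11723611 0.02694718] [-1.7122994  -0.19201742  6.60568591] [-0.02356546  0.45114014 -0.00071157] 7.7167
```

drive_tool(moves=[{"fingers": 0.1,"xyz": [0,0,-0.03],"spin": 0},{"fingers": 0.4,"xyz": [0,0,0],"spin": 0},{"fingers": 0.45,"xyz": [0,0,0],"spin": 0},{"fingers": 0.5,"xyz": [0,0,0],"spin": 0},{"fingers": 0.6,"xyz": [0,0,0],"spin": 0},{"fingers": 0.75,"xyz": [0,0,0],"spin": 0},{"fingers": 0.75,"xyz": [0,0,0],"spin": 0},{"fingers": 0.75,"xyz": [0,0,0],"spin": 0}])

```text
time: 8.38
ee_pos: [0.5724, 0.1171, 0.0261]
tcp_rot: [180.0, -0.0, 79.5]
wrist_force: [-0.4, 0.6, 0.8]
gripper_width: 0.075
grasp_force: 0.0
```

drive_tool(moves=[{"fingers": 0.75,"xyz": [0,0,-0.2],"spin": 0},{"fingers": 0.75,"xyz": [0,0,-0.5],"spin": 0},{"fingers": 0.75,"xyz": [0,0,-0.8],"spin": 0},{"fingers": 0.75,"xyz": [0,0,-0.8],"spin": 0},{"fingers": 0.75,"xyz": [0,0,-0.8],"spin": 0},{"fingers": 0.75,"xyz": [0,0,-0.8],"spin": 0},{"fingers": 0.5,"xyz": [-0.7,0,-0.2],"spin": 0},{"fingers": 0,"xyz": [-1,0,0],"spin": 0},{"fingers": -0.5,"xyz": [-1,0,0],"spin": 0},{"fingers": -1,"xyz": [-1,0,0],"spin": 0}])

```text
time: 9.22
ee_pos: [0.5518, 0.0071, 0.1499]
tcp_rot: [179.9, -0.0, 79.6]
wrist_force: [-0.3, 0.1, 0.6]
gripper_width: 0.0278
grasp_force: 0.0
```

drive_tool(moves=[{"fingers": -1,"xyz": [-1,0,0],"spin": 0},{"fingers": -1,"xyz": [-1,0,0],"spin": 0},{"fingers": -1,"xyz": [-1,0,0],"spin": 0},{"fingers": -1,"xyz": [-0.8,0,0],"spin": 0},{"fingers": -1,"xyz": [0,0,0],"spin": 0},{"fingers": -1,"xyz": [0,0,0],"spin": 0}])

```text
time: 9.72
ee_pos: [0.5311, -0.105, 0.1495]
tcp_rot: [180.0, -0.0, 79.4]
wrist_force: [-0.3, 0.6, -0.9]
gripper_width: -0.0001
grasp_force: 0.0
```

```bash
python3 - <<'E'
from h import *
T=avg('top',4);S=avg('scene',4);s=sense();print(s['ee_pos'],s['tcp_rot'],s['gripper_width'],s['wrist_force'],s['time'])
np.save('T4.npy',T);np.save('S4.npy',S)
c=np.zeros((600,800,3),np.float32)
c[:360,:400]=crop(T,205,165,285,237,5); c[360:600,:400]=crop(T,270,200,330,236,6)[:216,:360].mean()*0
c[370:586,:360]=crop(T,270,200,330,236,6);c[:600,400:]=crop(S,250,190,330,310,5)
cv2.imwrite('pics/g5.png',np.clip(c[:,:,::-1],0,255).astype(np.uint8))
E
```

```text
[ 0.53145196 -0.10336101  0.14908281] [-1.79995128e+02 -9.65908809e-03  7.95745672e+01] -1.6244005537597886e-05 [-0.91610472  0.5524569   0.27257214] 10.1167
```

View pics/g5.png

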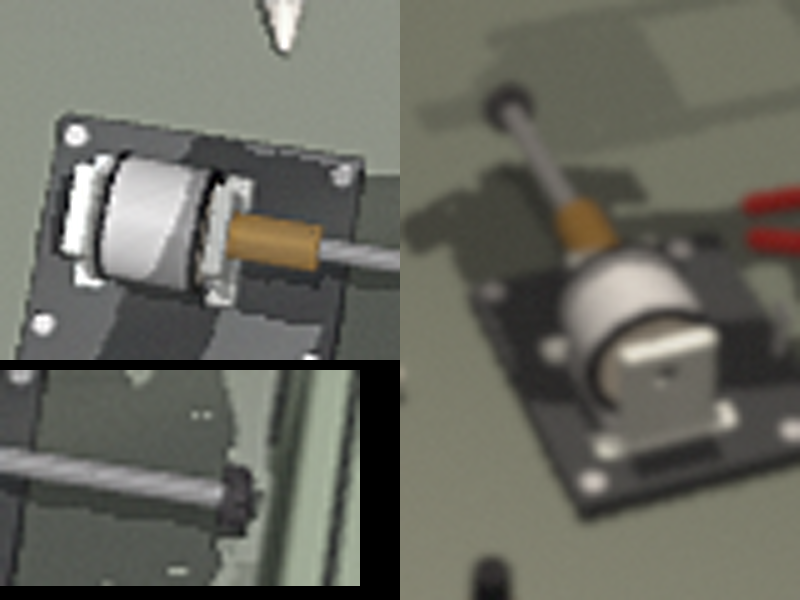

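drive_tool(moves=[{"fingers": -1,"xyz": [0,0.05,0.7],"spin": 0},{"fingers": -1,"xyz": [0,0,0.8],"spin": 0},{"fingers": -1,"xyz": [0,0,0.8],"spin": 0},{"fingers": -1,"xyz": [0,0,0.8],"spin": 0},{"fingers": -1,"xyz": [0,0,0.5],"spin": 0},{"fingers": -1,"xyz": [0,0,0.3],"spin": 0},{"fingers": -1,"xyz": [0.4,0,0],"spin": 0},{"fingers": -1,"xyz": [0.4,0,0],"spin": 0},{"fingers": -1,"xyz": [0,0,0],"spin": 0}])

```text
time: 10.87
ee_pos: [0.5385, -0.0786, 0.0332]
tcp_rot: [179.9, -0.0, 79.6]
wrist_force: [0.0, -0.0, 1.1]
gripper_width: 0.0001
grasp_force: 0.0
```

drive_tool(moves=[{"fingers": -1,"xyz": [0.15,0,0],"spin": 0},{"fingers": -1,"xyz": [0.15,0,0],"spin": 0},{"fingers": -1,"xyz": [0.15,0,0],"spin": 0},{"fingers": -1,"xyz": [0.15,0,0],"spin": 0},{"fingers": -1,"xyz": [0.15,0,0],"spin": 0},{"fingers": -1,"xyz": [0.15,0,0],"spin": 0}])

```text
time: 11.37
ee_pos: [0.542, -0.0578, 0.0329]
tcp_rot: [179.9, 0.4, 79.7]
wrist_force: [-4.0, -21.7, 5.3]
gripper_width: 0.0002
grasp_force: 10.9
```

```bash
python3 - <<'E'
from h import *
S=avg('scene',3);T=avg('top',3);s=sense();print(s['ee_pos'],s['wrist_force'],s['time'])
c=np.zeros((560,800,3),np.float32)
c[:,:400]=crop(S,250,180,330,292,5);c[:280,400:]=crop(T,250,190,330,246,5)
cv2.imwrite('pics/g6.png',np.clip(c[:,:,::-1],0,255).astype(np.uint8))
E
```

```text
[ 0.54243183 -0.05654705  0.0332153 ] [-1.73588762 -9.69840718  5.58335855] 11.6667
```

View pics/g6.png

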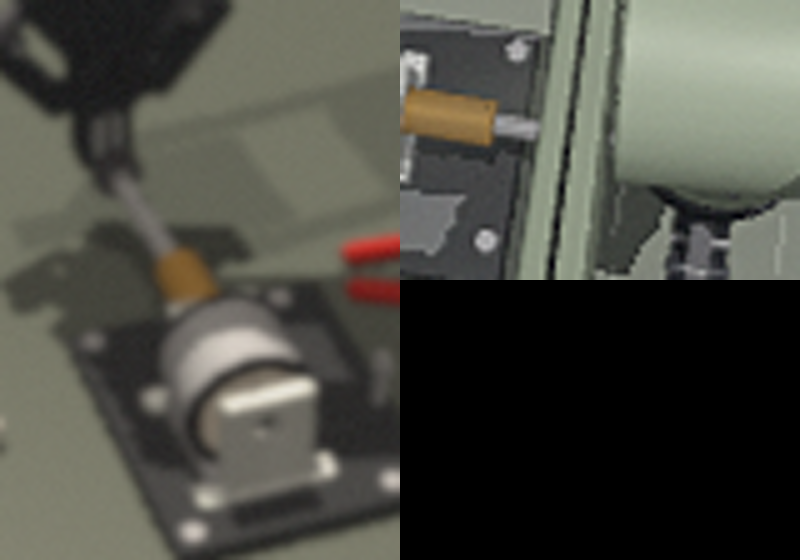

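drive_tool(moves=[{"fingers": -1,"xyz": [0.1,0,0],"spin": 0},{"fingers": -1,"xyz": [0.1,0,0],"spin": 0},{"fingers": -1,"xyz": [0.1,0,0],"spin": 0},{"fingers": -1,"xyz": [0.1,0,0],"spin": 0},{"fingers": -1,"xyz": [0.1,0,0],"spin": 0},{"fingers": -1,"xyz": [0.1,0,0],"spin": 0}])

```text
time: 12.17
ee_pos: [0.5449, -0.0442, 0.0341]
tcp_rot: [179.9, 0.7, 79.9]
wrist_force: [-7.2, -31.9, 12.7]
gripper_width: -0.0004
grasp_force: 16.3
```

drive_tool(moves=[{"fingers": -1,"xyz": [-0.3,0,0],"spin": 0},{"fingers": -1,"xyz": [-0.1,0,0],"spin": 0},{"fingers": -1,"xyz": [0,0,-0.05],"spin": 0},{"fingers": -1,"xyz": [0.1,0,0],"spin": 0},{"fingers": -1,"xyz": [0.1,0,0],"spin": 0}])

```text
time: 12.58
ee_pos: [0.5444, -0.0418, 0.0336]
tcp_rot: [-180.0, -0.0, 79.5]
wrist_force: [-0.4, -1.4, 0.3]
gripper_width: -0.0002
grasp_force: 0.7
```

drive_tool(moves=[{"fingers": -1,"xyz": [0.07,0,0],"spin": 0},{"fingers": -1,"xyz": [0.07,0,-0.02],"spin": 0},{"fingers": -1,"xyz": [0.07,0,-0.02],"spin": 0}])

```text
time: 12.83
ee_pos: [0.5454, -0.0356, 0.0346]
tcp_rot: [-180.0, 0.0, 79.6]
wrist_force: [-0.2, -0.7, -1.3]
gripper_width: -0.0002
grasp_force: 0.6
```

drive_tool(moves=[{"fingers": -1,"xyz": [0.08,0,-0.01],"spin": 0},{"fingers": -1,"xyz": [0.08,0,-0.01],"spin": 0},{"fingers": -1,"xyz": [0.08,0,-0.01],"spin": 0},{"fingers": -1,"xyz": [0.08,0,0],"spin": 0},{"fingers": -1,"xyz": [0.08,0,0],"spin": 0}])

```text
time: 13.25
ee_pos: [0.5477, -0.0242, 0.0357]
tcp_rot: [-180.0, -0.0, 79.5]
wrist_force: [0.0, -1.0, 0.1]
gripper_width: 0.0002
grasp_force: 0.7
```

drive_tool(moves=[{"fingers": -1,"xyz": [0.05,0,0],"spin": 0},{"fingers": -1,"xyz": [0.05,0,0],"spin": 0},{"fingers": -1,"xyz": [0.05,0,0],"spin": 0},{"fingers": -1,"xyz": [0.05,0,0],"spin": 0}])

```text
time: 13.58
ee_pos: [0.5487, -0.0184, 0.0357]
tcp_rot: [180.0, -0.0, 79.5]
wrist_force: [-0.2, -0.3, -0.8]
gripper_width: -0.0001
grasp_force: 0.7
```

```bash
cat >> h.py <<'E'
def prof(S,o=(.5725,.1168)):
    Y=np.array([.182,.983,0]); G=S.astype(np.float32)
    for y in range(-66,-190,-6):
        u,v=proj('scene',np.array([o[0],o[1],.0465])+y/1000*Y)+np.array([1.,-1.5])
        print(y,np.round([u,v],0),[int(cv2.getRectSubPix(G[...,k],(1,1),(float(u),float(v)))[0,0]) for k in range(3)],end=' | ')
    print()
E
python3 - <<'E'
from h import *
S=avg('scene',4);np.save('S5.npy',S);prof(np.load('S4.npy'));prof(S)
print(sense()['ee_pos'],sense()['wrist_force'])
E
```

```text
-66 [287. 235.] [125, 92, 45] | -72 [286. 234.] [126, 92, 47] | -78 [286. 232.] [126, 92, 47] | -84 [285. 230.] [120, 94, 62] | -90 [284. 229.] [106, 99, 88] | -96 [283. 227.] [104, 101, 95] | -102 [282. 226.] [103, 100, 94] | -108 [281. 224.] [106, 102, 97] | -114 [280. 223.] [110, 107, 100] | -120 [279. 221.] [109, 107, 99] | -126 [278. 220.] [109, 106, 99] | -132 [277. 218.] [108, 105, 98] | -138 [277. 217.] [108, 106, 98] | -144 [276. 215.] [111, 108, 100] | -150 [275. 214.] [100, 97, 91] | -156 [274. 212.] [96, 91, 88] | -162 [273. 211.] [85, 81, 77] | -168 [272. 209.] [58, 56, 54] | -174 [271. 208.] [55, 52, 49] | -180 [271. 207.] [75, 74, 66] | -186 [270. 205.] [95, 96, 83] | 
-66 [287. 235.] [126, 92, 45] | -72 [286. 234.] [127, 93, 47] | -78 [286. 232.] [126, 93, 47] | -84 [285. 230.] [123, 98, 67] | -90 [284. 229.] [114, 107, 97] | -96 [283. 227.] [113, 110, 104] | -102 [282. 226.] [112, 108, 103] | -108 [281. 224.] [104, 101, 96] | -114 [280. 223.] [86, 82, 79] | -120 [279. 221.] [62, 59, 58] | -126 [278. 220.] [47, 45, 44] | -132 [277. 218.] [50, 47, 46] | -138 [277. 217.] [63, 61, 57] | -144 [276. 215.] [74, 71, 67] | -150 [275. 214.] [71, 70, 66] | -156 [274. 212.] [51, 49, 47] | -162 [273. 211.] [30, 30, 32] | -168 [272. 209.] [29, 30, 29] | -174 [271. 208.] [29, 27, 29] | -180 [271. 207.] [27, 27, 27] | -186 [270. 205.] [29, 29, 30] | 
[ 0.5488525  -0.0183115   0.03574184] [ 0.21868943 -0.09332109 -0.37734631]
```

drive_tool(moves=[{"fingers": -1,"xyz": [-0.4,0,0],"spin": 0},{"fingers": -1,"xyz": [-0.8,0,0],"spin": 0},{"fingers": -1,"xyz": [-0.8,0,0],"spin": 0},{"fingers": -1,"xyz": [0,0,0],"spin": 0}])

```text
time: 14.12
ee_pos: [0.537, -0.081, 0.0357]
tcp_rot: [-180.0, 0.1, 79.4]
wrist_force: [-0.2, -0.1, -0.1]
gripper_width: 0.0
grasp_force: 0.0
```

```bash
python3 - <<'E'
from h import *
S=avg('scene',4);np.save('S6.npy',S);prof(S);print(sense()['ee_pos'])
D=np.abs(S-np.load('S5.npy')).mean(2)
np.set_printoptions(linewidth=220)
print(S.mean(2)[204:234:1,264:294].astype(int))
E
```

```text
-66 [287. 235.] [126, 92, 46] | -72 [286. 234.] [126, 92, 46] | -78 [286. 232.] [126, 93, 47] | -84 [285. 230.] [121, 96, 65] | -90 [284. 229.] [112, 104, 95] | -96 [283. 227.] [110, 106, 101] | -102 [282. 226.] [112, 107, 102] | -108 [281. 224.] [111, 108, 102] | -114 [280. 223.] [106, 102, 98] | -120 [279. 221.] [74, 71, 69] | -126 [278. 220.] [54, 51, 50] | -132 [277. 218.] [63, 61, 57] | -138 [277. 217.] [88, 89, 78] | -144 [276. 215.] [99, 100, 86] | -150 [275. 214.] [99, 100, 86] | -156 [274. 212.] [99, 101, 86] | -162 [273. 211.] [99, 100, 87] | -168 [272. 209.] [99, 100, 87] | -174 [271. 208.] [96, 96, 84] | -180 [271. 207.] [84, 84, 76] | -186 [270. 205.] [74, 73, 69] | 
[ 0.5378045  -0.07754867  0.03574803]
[[ 40  54  69  71  64  64  72  66  61  72  88  94  96  97  98  98  97  98  98  97  96  98  97  97  97  96  96  95  96  95]
 [ 45  54  68  70  63  64  73  72  71  80  92  96  97  97  96  97  96  95  96  95  97  96  96  95  96  96  95  96  96  96]
 [ 58  59  69  70  64  66  77  80  83  90  96  96  96  96  96  96  97  96  95  96  96  95  96  96  95  97  95  96  95  97]
 [ 7
[... 2617 characters left out ...]
 65  65  62  56  53  54  65  84  99 107 108  99  81  64  59  60  66  79  92 101 103]
 [ 65  65  65  65  64  66  65  66  65  65  64  63  61  58  55  63  75  93 103 107 102  90  78  70  69  67  76  86  90  91]
 [ 63  64  65  65  64  64  66  65  64  65  63  65  64  63  60  63  71  83  94  99  99  93  86  80  75  70  73  72  74  76]
 [ 66  65  65  66  64  68  65  65  65  66  66  65  65  65  64  67  68  75  85  92  92  90  88  85  80  76  71  67  65  66]
 [ 64  65  65  64  65  63  64  64  65  65  66  66  65  64  65  66  66  74  81  86  88  89  88  87  84  79  72  68  66  67]
 [ 64  65  64  65  65  65  66  65  64  64  66  67  66  64  66  65  67  73  80  84  88  87  88  88  87  81  75  72  66  64]]
```

drive_tool(moves=[{"fingers": -1,"xyz": [0.8,0,0],"spin": 0},{"fingers": -1,"xyz": [0.7,0,0],"spin": 0},{"fingers": -1,"xyz": [0.3,0,0],"spin": 0},{"fingers": -1,"xyz": [0.1,0,0],"spin": 0},{"fingers": -1,"xyz": [0.08,0,0],"spin": 0},{"fingers": -1,"xyz": [0.08,0,0],"spin": 0},{"fingers": -1,"xyz": [0.06,0,0],"spin": 0}])

```text
time: 14.9
ee_pos: [0.5492, -0.0155, 0.0356]
tcp_rot: [-180.0, 0.0, 79.5]
wrist_force: [-0.4, -1.5, 0.5]
gripper_width: 0.0002
grasp_force: 0.8
```

drive_tool(moves=[{"fingers": -1,"xyz": [0.06,0,0],"spin": 0},{"fingers": -1,"xyz": [0.06,0,0],"spin": 0},{"fingers": -1,"xyz": [0.06,0,0],"spin": 0},{"fingers": -1,"xyz": [0.06,0,0],"spin": 0},{"fingers": -1,"xyz": [0.06,0,0],"spin": 0}])

```text
time: 15.32
ee_pos: [0.551, -0.0061, 0.0357]
tcp_rot: [-180.0, -0.0, 79.5]
wrist_force: [-0.6, -1.3, -0.1]
gripper_width: -0.0002
grasp_force: 0.7
```

drive_tool(moves=[{"fingers": -1,"xyz": [0.06,0,0],"spin": 0},{"fingers": -1,"xyz": [0.06,0,0],"spin": 0},{"fingers": -1,"xyz": [0.06,0,0],"spin": 0},{"fingers": -1,"xyz": [0.06,0,0],"spin": 0},{"fingers": -1,"xyz": [0.06,0,0],"spin": 0}])

```text
time: 15.73
ee_pos: [0.5526, 0.0029, 0.0356]
tcp_rot: [-180.0, 0.0, 79.5]
wrist_force: [0.2, -2.1, -0.7]
gripper_width: -0.0001
grasp_force: 1.0
```

```bash
python3 - <<'E'
from h import *
S=avg('scene',4);np.save('S7.npy',S);prof(S);s=sense();print(s['ee_pos'],s['wrist_force'])
E
```

```text
-66 [287. 235.] [127, 92, 45] | -72 [286. 234.] [127, 93, 47] | -78 [286. 232.] [126, 92, 48] | -84 [285. 230.] [117, 90, 58] | -90 [284. 229.] [90, 81, 72] | -96 [283. 227.] [69, 65, 64] | -102 [282. 226.] [48, 46, 44] | -108 [281. 224.] [47, 44, 43] | -114 [280. 223.] [56, 53, 51] | -120 [279. 221.] [71, 69, 66] | -126 [278. 220.] [72, 69, 66] | -132 [277. 218.] [58, 56, 54] | -138 [277. 217.] [36, 35, 34] | -144 [276. 215.] [29, 28, 29] | -150 [275. 214.] [27, 28, 28] | -156 [274. 212.] [27, 28, 28] | -162 [273. 211.] [29, 30, 29] | -168 [272. 209.] [32, 32, 30] | -174 [271. 208.] [57, 58, 51] | -180 [271. 207.] [83, 85, 74] | -186 [270. 205.] [97, 97, 85] | 
[0.5527787  0.00305917 0.03576586] [ 0.48046199  0.06310974 -0.02281343]
```

drive_tool(moves=[{"fingers": -1,"xyz": [0.05,0,0],"spin": 0},{"fingers": -1,"xyz": [0.05,0,0],"spin": 0},{"fingers": -1,"xyz": [0.05,0,0],"spin": 0},{"fingers": -1,"xyz": [0.05,0,0],"spin": 0},{"fingers": -1,"xyz": [0.05,0,0],"spin": 0},{"fingers": -1,"xyz": [0.05,0,0],"spin": 0}])

```text
time: 16.43
ee_pos: [0.5542, 0.0116, 0.0356]
tcp_rot: [-180.0, 0.0, 79.5]
wrist_force: [-0.5, -1.1, -0.9]
gripper_width: -0.0002
grasp_force: 1.0
```

drive_tool(moves=[{"fingers": -1,"xyz": [0.04,0,0],"spin": 0},{"fingers": -1,"xyz": [0.04,0,0],"spin": 0},{"fingers": -1,"xyz": [0.04,0,0],"spin": 0},{"fingers": -1,"xyz": [0.04,0,0],"spin": 0}])

```text
time: 16.77
ee_pos: [0.5552, 0.0164, 0.0356]
tcp_rot: [-180.0, -0.0, 79.5]
wrist_force: [0.3, -1.9, -1.4]
gripper_width: -0.0001
grasp_force: 1.0
```

drive_tool(moves=[{"fingers": -1,"xyz": [0.04,0,0],"spin": 0},{"fingers": -1,"xyz": [0.04,0,0],"spin": 0},{"fingers": -1,"xyz": [0.04,0,0],"spin": 0}])

```text
time: 17.02
ee_pos: [0.5554, 0.0177, 0.0356]
tcp_rot: [-180.0, 0.2, 79.6]
wrist_force: [-1.1, -15.0, -1.6]
gripper_width: -0.0001
grasp_force: 7.3
```

drive_tool(moves=[{"fingers": -1,"xyz": [0.04,0,0],"spin": 0},{"fingers": -1,"xyz": [0.04,0,0],"spin": 0},{"fingers": -1,"xyz": [0,0,0],"spin": 0}])

```text
time: 17.27
ee_pos: [0.5554, 0.0178, 0.0356]
tcp_rot: [-180.0, 0.4, 79.7]
wrist_force: [-1.9, -19.1, 0.1]
gripper_width: -0.0001
grasp_force: 9.8
```

drive_tool(moves=[{"fingers": -1,"xyz": [-0.2,0,0],"spin": 0},{"fingers": -1,"xyz": [-0.6,0,0],"spin": 0},{"fingers": -1,"xyz": [-0.8,0,0],"spin": 0},{"fingers": -1,"xyz": [-0.8,0,0],"spin": 0},{"fingers": -1,"xyz": [-0.3,0,-0.8],"spin": 0},{"fingers": -1,"xyz": [0,0,-1],"spin": 0},{"fingers": -1,"xyz": [0,0,-1],"spin": 0},{"fingers": -1,"xyz": [0,0,-1],"spin": 0},{"fingers": -1,"xyz": [0,0,0],"spin": 0}])

```text
time: 18.02
ee_pos: [0.5454, -0.0575, 0.1561]
tcp_rot: [179.3, -0.1, 79.5]
wrist_force: [1.5, 0.3, 0.1]
gripper_width: 0.0004
grasp_force: 0.0
```

```bash
python3 - <<'E'
from h import *
S=avg('scene',4);T=avg('top',4);prof(S);s=sense();print(s['ee_pos'],s['wrist_force'])
np.set_printoptions(linewidth=220)
print('now',S.mean(2)[256:284,294:322].astype(int)); print('before->diff',(S-np.load('S4.npy')).mean(2)[256:284,294:322].astype(int))
G=T.astype(int);o=np.array([.574,.116,.0465]);Y=np.array([.182,.983,0])
for y in range(-60,-115,-3):
    u,v=proj('top',o+y/1000*Y); print(y,(round(u),round(v)),G[int(round(v)),int(round(u))],end=' | ')
E
```

```text
-66 [287. 235.] [126, 93, 47] | -72 [286. 234.] [126, 92, 46] | -78 [286. 232.] [125, 92, 46] | -84 [285. 230.] [110, 82, 46] | -90 [284. 229.] [67, 57, 48] | -96 [283. 227.] [69, 67, 62] | -102 [282. 226.] [94, 94, 82] | -108 [281. 224.] [99, 100, 86] | -114 [280. 223.] [99, 100, 86] | -120 [279. 221.] [99, 100, 87] | -126 [278. 220.] [100, 101, 88] | -132 [277. 218.] [99, 100, 87] | -138 [277. 217.] [99, 101, 87] | -144 [276. 215.] [99, 99, 86] | -150 [275. 214.] [100, 101, 88] | -156 [274. 212.] [108, 109, 95] | -162 [273. 211.] [109, 111, 95] | -168 [272. 209.] [102, 105, 90] | -174 [271. 208.] [104, 106, 90] | -180 [271. 207.] [114, 115, 99] | -186 [270. 205.] [116, 117, 102] | 
[ 0.54085574 -0.05723471  0.14845746] [ 0.40619792 -0.07336136  1.2081295 ]
now [[ 98  87  71  54  45  45  56  67  74  80  91 101 106 106 105 108 110 103  84  63  61  67  69  72  72  72  71  71]
 [ 79  61  49  49  59  70  86  99 105 108 116 125 127 128 127 129 126 119  99  70  55  65  71  70  72  71  71  71]
 [ 61  58  67  82  92 102 113 120 125 126 130 132 136 133 130 125 122 115  99  69  52  56  67  71
[... 6009 characters left out ...]
2]
 [-29 -23 -16  -6  -1   2   0   2   0   2  -2  -5  -9  -7 -10  -5  -4  -3  -2  -5  -5  -4  -7  -7  -5  -4   2  -3]]
-60 (262, 212) [157 127  77] | -63 (263, 213) [165 133  83] | -66 (264, 213) [166 134  82] | -69 (266, 213) [164 133  81] | -72 (267, 213) [166 132  79] | -75 (268, 213) [134 106  69] | -78 (270, 214) [77 79 79] | -81 (271, 214) [78 76 76] | -84 (272, 214) [81 80 80] | -87 (273, 214) [65 63 62] | -90 (275, 214) [122 130 112] | -93 (276, 215) [157 167 148] | -96 (277, 215) [155 167 147] | -99 (279, 215) [156 168 147] | -102 (280, 215) [164 176 155] | -105 (281, 215) [120 127 113] | -108 (283, 216) [107 114 101] | -111 (284, 216) [159 170 149] | -114 (285, 216) [157 168 148] |
```

The brass sleeve runs straight into the knob with no rod showing between them. The nose shows beyond the far ear, so the axle is home. Handing in.

```bash
python3 -c "
from station import robot
print(robot.close_job())"
```

```text
the job is handed in; nothing more can be done
None
```

The large reel is seated between the uprights and released. The axle is pushed fully home through the reel and the far upright, and the job was handed in at about 18.5 s of the 48 s allowed (no verdict shown). I did not check the small reel, tools or other items again at the end.

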